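# Stack the sieves on the shaker and fit the hold-down bar

## Task

Build the sieve stack on the shaker: set the blue fine sieve into the mouth of the steel pan, the red coarse sieve on top of the blue one, then the white lid on the red sieve, each upright and seated all the way down before the next. Finally drop the hold-down bar into the open slots of the shaker's two posts until both ends rest on the bottom of their slots, and let go of everything. Leave the yellow-capped sample cup where it stands.

Things in the scene. Friction and masses are not known exactly. Their poses are not given: they have to be found in the camera images.
- fine_centre (a point): Fine sieve, loose, blue, round, close wire mesh, open side up. Wall 60 mm diameter, 30 mm high (grasp across it), rim 3.5 mm thick, mouth 53 mm; stands on a tapered spigot 8 mm high, 42 mm wide at its foot, 48.6 mm at its top. Point: on the axis (z), half-way up the wall, 23 mm above the foot, 15 mm below the rim; seated, 15 mm above pan_mouth. About 0.12 kg.
- coarse_centre (a point): Coarse sieve, loose, red, wide wire grid; else same shape, size and point as the blue one (23 mm above foot, 15 mm below rim). Each spigot enters the mouth below by 8 mm, with 2.2 mm play all round, until the wall rests on the rim; so this point is 30 mm above the blue sieve's when seated.
- lid_centre (a point): Lid, loose, white solid round cap, 60 mm diameter, 22 mm high, small grey disc on its flat top, on the same 8 mm tapered spigot; 30 mm high in all. Grasp across the cap. Point: on the axis (z), half-way up the cap, 19 mm above the foot, 11 mm below the top; 26 mm above the red sieve's point when seated. About 0.1 kg.
- bar_block (a point): Hold-down bar, loose: steel bar 10 mm thick, 228 mm long in its y, dark collars 18 mm wide, 8 mm long at the ends, black block in the middle (24 mm in x, 44 in y, 30 high), standing on the block. Point: block centre, 15 mm above its underside, 5 mm below the bar's axis. Grasp the block across x. Ends alike. 0.25 kg. Home: 101 mm straight above pan_mouth, y along the shaker's y; 11 mm end play.
- pan_mouth (a point): Shaker, fixed: grey box 110 mm in x, 210 in y, 24 high; steel pan on its middle, 60 mm wide, mouth 53 mm, 13 deep. Point: centre of the pan's rim, 40 mm above the worktop; z up, y from post to post. Posts at 90 mm either side in y, 44 mm in x, 10 in y, 175 mm high, 170 mm clear between; slots for the bar open upward, 13 mm wide, 18 deep, flared above, bottoms 101 mm above this point.
- cup_centre (a point): Sample cup, white with a yellow cap, 66 mm in diameter, 68 mm high, standing loose among the task's things; not to be moved. Point: on its axis, half-way up. (Fixed round the work: a monitor at the back, x beyond 0.64, y from -0.07 to 0.38, up to z 0.43, so cross from side to side nearer the robot; tube rack and microscope at the back left; bottles and analyser at the back right.)

How it is judged:
By the outcome, as a careful person would: the job done as asked, in the order asked, and still so for the second after the job is handed in, with the robot touching nothing.
It also fails if it takes over 106 s, if anything falls off the work surface, if the arm or the gripper's body presses on something with over 40 N, if the wrist force passes 120 N, or if a joint passes its speed limit or range.

## Robot

A 7-joint arm with a two-finger parallel gripper is mounted at the origin on a cart in front of the work surface, level with it; the furniture and walls round the work are solid. World frame = base frame: x ahead of the robot, y to its left, z up, the work surface at z = 0. Lengths are in m, angles in degrees, forces in N, time in s.
With the tool pointing down it reaches from about 0.425 to 0.875 m from the base axis. Payload 4.7 kg.
Tool frame: the origin (TCP) lies on the mounting face of the last link; the fingertips stand tcp_to_tips ahead of it and the grasp point (between the pads) lies 164 mm ahead of it (tcp_to_tips is the distance from the TCP to the fingertips, in m); z points along the fingers, y is the line along which they close (so a half turn about z gives the same grasp; the last joint's range is limited). The gripper opens to 87 mm and grips with 3 to 60 N. Pads are 19 mm wide; open, the fingers measure 117 mm over their backs; the gripper's body (75 mm by 190 mm) begins 51 mm behind the grasp point.
Start: joints at [-66.687, 18.392, -4.016, 83.108, 1.295, 78.541, -3.26], TCP at [0.249, 0.6, 0.405] pointing down, gripper open.
Joint ranges: [-163.93, 163.93], [-17.29, 119.83], [-79.2, 71.16], [3.27, 140.29], [-89.18, 269.18], [5.43, 117.66], [-154.24, 154.24]. Speed limits (degrees/s): [147.25, 147.25, 180, 180, 180, 180, 180].

## Interface

Orientations are given as [roll, pitch, yaw] about the fixed x, y, z axes, in that order (R = Rz(yaw) Ry(pitch) Rx(roll)).
In Python, from cell import get_obs, read_camera, sign_off, tcp_to_tips gives the robot as it stands.
- The arm moves only by the tool drive_tool, never from a script. Its argument "rows" is one flat list of numbers, 7 for each row, row after row: the shift along the tool's x, y, z in m, then the turn, a rotation vector about the tool's x, y, z in rad, then the gripper command: -1 is shut, 1 is fully open, values between are in proportion. In form: [tx, ty, tz, rx, ry, rz, fingers, tx, ty, tz, rx, ry, rz, fingers, ...]. A call has 1 to 5 rows; each row shifts and turns the commanded pose from where the row before left it, along the tool's axes as they then stand; what a row does not reach is not made up. A row lasts 1/8 s, in which the tool goes at most 62.5 mm and 10.7 degrees, less where a joint would pass 70% of its speed; a pose out of reach is approached as far as the arm can. A call is refused whole if a number of a shift passes 0.0625 or a number of a turn 0.188, either way. A call with a gripper value outside its range is refused whole. The fingers move at their own pace and stop on an object; "grip_force" is the grip in N (left out, the last holds). Time passes only in rows, so rows that do not move let the fingers close. It gives the time, the measured TCP pose, the force, the opening and the grip force at its end, in the units of the state.
- get_obs(): the state, without advancing time (a new reading comes with each control period).
- read_camera(name): name is "scene" or "side" or "wrist"; returns a dict with "color" (420x560x3 uint8, blue, green, red), "fov_y" (degrees; the focal length in pixels is half the picture's height over the tangent of half this angle, whatever the lens; pixels are square), "cx", "cy" (the principal point, pixels), "cam_to_world" (4x4, takes a point from camera to world coordinates); the wrist camera has in their place "mount" (4x4, takes a point from camera to tool coordinates, whose origin is the TCP and whose axes are the flange's). Camera axes: x right, y up, looking along -z (the intrinsics and any distortion apply to the point x, -y, -z); pixel columns grow to the right and rows downward; lengths in m; the calibration is good to about 2 mm. A picture is of the moment at which its call begins: read the wrist's pose just before it. There is no depth.
- sign_off(): hands the job in; it is judged then, once.
The state is a dict: "time_s": time; "qpos": joint angles; "joint_velocities": joint speeds; "effort": joint torques, N m; "tool_pos": TCP position; "tool_rot": TCP orientation; "force": force on the tool from outside, world axes, zero at the start; "wrist_torque": the same for the moment, N m; "grip_width": finger opening in m; "grasp_force": force on a finger pad.
Only numpy, scipy, OpenCV 4.12 (cv2) and the standard library are available. Lean on these libraries where they do the work, as an engineer would, in place of code of your own. Each camera call takes 0.05 s, during which the arm holds its last target. There are 200 camera calls.

## Working session

There is one attempt and no reset: what is moved stays moved. The work goes in short steps, Python scripts to look and compute and a tool call to move; the robot and the scene stay as the last step left them, time stands still between calls to the robot, and variables do not carry over. Pictures are saved under pics/ and viewed, at most 14 in all, crops included, and the job is handed in when it is done.

Besides the shell and the picture viewer there is one more tool, called after "Request:" in YAML: its name, and indented under it one key for each argument. drive_tool: Moves the arm, as the interface text tells. Its arguments: {"type":"object","properties":{"rows":{"type":"array","items":{"type":"number"}},"grip_force":{"type":"number"}},"required":["rows"]}

```bash
ls; mkdir -p pics
python3 - <<'E'
from cell import *
import cv2,numpy as np
o=get_obs(); print(o, tcp_to_tips)
for n in ("scene","side","wrist"):
    r=read_camera(n); cv2.imwrite(f"pics/{n}0.png",r["color"])
    print(n,{k:v for k,v in r.items() if k!="color"})
E
```

```text
pics
{'time_s': 0.0, 'qpos': array([-66.68635347,  18.4376365 ,  -4.01521548,  83.17490829,
         1.29446033,  78.53902008,  -3.2586096 ]), 'joint_velocities': array([ 0.00162476, -0.06515615,  0.02781028,  0.04765305,  0.04289195,
        0.05616083,  0.08413832]), 'effort': array([-9.13314925e-04, -4.91292214e+01, -4.04394558e-01, -3.12534678e+01,
       -6.40554121e-02,  4.36018920e-02,  1.47857481e-04]), 'tool_pos': array([0.24875776, 0.60029473, 0.40367721]), 'tool_rot': array([-1.79893644e+02,  5.25273942e-03,  1.57497091e+02]), 'force': array([0.40195874, 0.457999  , 0.06364004]), 'wrist_torque': array([-0.03411836,  0.02148368,  0.00816429]), 'grasp_force': 0.0, 'grip_width': 0.08653893163455606} 0.1822
scene {'fov_y': 49.61718553724156, 'cx': 280.77252004054526, 'cy': 206.95505631771337, 'cam_to_world': array([[ 0.63357927,  0.58993659, -0.50055182, -0.13071681],
       [-0.77367443,  0.48501178, -0.40766585, -0.477158  ],
       [ 0.00227652,  0.64555278,  0.76371227,  0.98935573],
       [ 0.        ,  0.        ,  0.        ,  1.        ]])}
side {'fov_y': 42.8341452700745, 'cx': 283.6905777112553, 'cy': 207.88313461045843, 'cam_to_world': array([[ 0.95555511,  0.23432434, -0.17890372,  0.20294861],
       [-0.29470584,  0.7755501 , -0.55827458, -0.89444057],
       [ 0.00793147,  0.5861861 ,  0.81013761,  1.37011265],
       [ 0.        ,  0.        ,  0.        ,  1.        ]])}
wrist {'fov_y': 71.55642343435655, 'cx': 281.70950473094933, 'cy': 211.839973041857, 'mount': array([[-5.53158905e-04,  9.67762245e-01,  2.51864908e-01,
         6.85883397e-02],
       [ 9.99999453e-01,  3.11786477e-04,  9.98247131e-04,
         9.09303560e-04],
       [ 8.87537812e-04,  2.51865323e-01, -9.67761888e-01,
         2.01682788e-02],
       [ 0.00000000e+00,  0.00000000e+00,  0.00000000e+00,
         1.00000000e+00]])}
```

View pics/scene0.png

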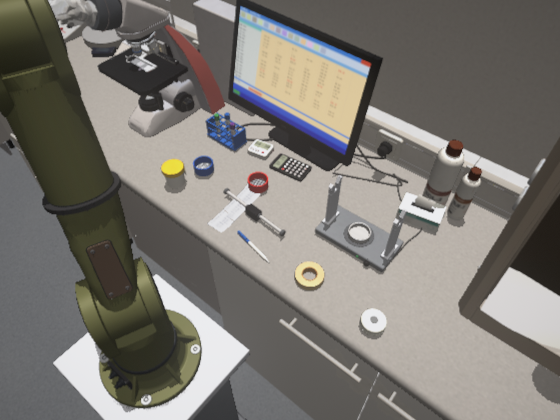

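View pics/side0.png

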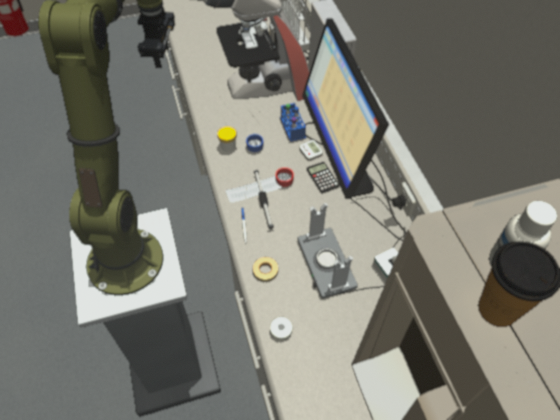

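The scene view shows the cup (173,167), blue sieve (204,165), red sieve (258,182), bar block (253,212), pan (359,233) and lid (373,320). The yellow tape at (310,275) isn't part of the task. In the side view: cup (227,134), blue (255,143), red (285,177), bar (264,199), pan (327,260) and lid (281,328).

```bash
cat > h.py <<'E'
from cell import *
import cv2,numpy as np
from scipy.spatial.transform import Rotation as R
def T(o):
    M=np.eye(4); M[:3,:3]=R.from_euler('xyz',o['tool_rot'],degrees=True).as_matrix(); M[:3,3]=o['tool_pos']; return M
def cam(n):
    o=get_obs(); r=read_camera(n)
    r['M']=T(o)@r['mount'] if n=='wrist' else r['cam_to_world']; r['o']=o
    r['f']=210/np.tan(np.radians(r['fov_y']/2)); return r
def ray(r,u,v):
    d=np.array([(u-r['cx'])/r['f'],-(v-r['cy'])/r['f'],-1.]); return r['M'][:3,3],r['M'][:3,:3]@d
def plane(r,u,v,z):
    c,d=ray(r,u,v); return c+d*(z-c[2])/d[2]
def proj(r,p):
    q=np.linalg.inv(r['M'])@np.append(p,1); return r['cx']-q[0]/q[2]*r['f'], r['cy']+q[1]/q[2]*r['f']
def tri(a,b):
    A=[];y=[]
    for c,d in (a,b):
        d=d/np.linalg.norm(d);P=np.eye(3)-np.outer(d,d);A.append(P);y.append(P@c)
    return np.linalg.lstsq(np.vstack(A),np.hstack(y),rcond=None)[0]
def rel(p,o):  # world point -> tool coords
    return np.linalg.inv(T(o))@np.append(p,1)
E
python3 - <<'E'
from h import *
a=cam('scene');b=cam('side')
pts=dict(cup=((173,167),(227,134),.066),blue=((204,164),(255,142),.036),red=((258,181),(285,176),.036),bar=((253,211),(264,198),.025),pan=((359,232),(327,259),.04),lid=((373,318),(281,327),.03))
for k,(p,q,z) in pts.items():
    print(k,plane(a,*p,z).round(3),plane(b,*q,z).round(3),tri(ray(a,*p),ray(b,*q)).round(3))
# bar ends, post tops
for k,p,q,z in (("barA",(226,192),(257,173),.02),("barB",(282,232),(270,225),.02),("postA",(334,180),(317,207),.175),("postB",(395,217),(342,258),.175)):
    print(k,plane(a,*p,z).round(3),plane(b,*q,z).round(3))
E
```

```text
cup [0.394 0.35  0.066] [0.4   0.35  0.066] [0.401 0.362 0.053]
blue [0.478 0.315 0.036] [0.486 0.315 0.036] [0.489 0.329 0.02 ]
red [0.528 0.145 0.036] [0.539 0.145 0.036] [0.544 0.16  0.014]
bar [0.441 0.088 0.025] [0.452 0.087 0.025] [0.456 0.102 0.002]
pan [ 0.555 -0.183  0.04 ] [ 0.562 -0.187  0.04 ] [ 0.567 -0.178  0.023]
lid [ 0.374 -0.34   0.03 ] [ 0.377 -0.343  0.03 ] [ 0.378 -0.339  0.022]
barA [0.448 0.197 0.02 ] [0.459 0.195 0.02 ]
barB [ 0.439 -0.018  0.02 ] [ 0.442 -0.013  0.02 ]
postA [ 0.554 -0.089  0.175] [ 0.556 -0.095  0.175]
postB [ 0.547 -0.265  0.175] [ 0.564 -0.267  0.175]
```

Request:
drive_tool:
  rows: [-0.0406, -0.0218, 0.013, 0, 0, 0, 1, -0.0406, -0.0218, 0.013, 0, 0, 0, 1, -0.0406, -0.0218, 0.013, 0, 0, 0, 1, -0.0406, -0.0218, 0.013, 0, 0, 0, 1, -0.0406, -0.0218, 0.013, 0, 0, 0, 1]
  grip_force: 25

```text
time_s: 0.88
tool_pos: [0.3954, 0.4208, 0.3394]
tool_rot: [180.0, 0.0, 157.5]
force: [0.4, -0.3, -0.4]
grip_width: 0.087
grasp_force: 0.0
```

Request:
drive_tool:
  rows: [-0.0406, -0.0218, 0.013, 0, 0, 0, 1, -0.0406, -0.0218, 0.013, 0, 0, 0, 1, -0.0406, -0.0218, 0.013, 0, 0, 0, 1, 0, 0, 0, 0, 0, 0, 1, 0, 0, 0, 0, 0, 0, 1]

```text
time_s: 1.5
tool_pos: [0.4818, 0.3156, 0.3008]
tool_rot: [180.0, -0.0, 157.5]
force: [-0.5, 0.2, 0.1]
grip_width: 0.0874
grasp_force: 0.0
```

Run:
```python
from h import *
r=cam('wrist'); cv2.imwrite('pics/w1.png',r['color'])
print(r['o']['tool_pos'],r['o']['tool_rot'],r['o']['time_s'])
```

```text
[0.48183317 0.31558534 0.30079807] [ 1.79972332e+02 -3.70971307e-02  1.57500656e+02] 1.5
```

View pics/w1.png

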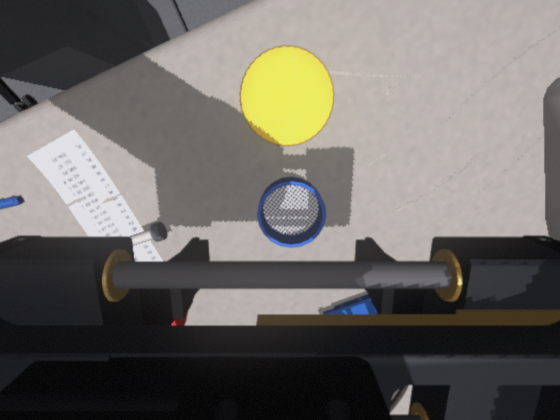

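The wrist view shows the blue sieve centred at about (291,212) with a 33 px radius, the cup's yellow cap at (287,95), and free space for both fingers to left and right.

```bash
cat >> h.py <<'E'
def blob(r,name,near=None):
    h=cv2.cvtColor(r['color'],cv2.COLOR_BGR2HSV)
    H,S,V=cv2.split(h)
    m={'blue':(H>100)&(H<130)&(S>110)&(V>40),'red':((H<8)|(H>172))&(S>120)&(V>40),'yellow':(H>22)&(H<35)&(S>150),'white':(S<40)&(V>190)}[name].astype(np.uint8)*255
    cs,_=cv2.findContours(m,cv2.RETR_EXTERNAL,cv2.CHAIN_APPROX_NONE)
    cs=[c for c in cs if cv2.contourArea(cv2.convexHull(c))>400]
    if near: cs=sorted(cs,key=lambda c:np.hypot(*(c[:,0].mean(0)-near)))
    c=cv2.convexHull(cs[0]); return cv2.fitEllipse(c)
def steps(p,yaw,o,n=None):   # world grasp point target -> tool shift, rows
    d=np.linalg.inv(T(o))@np.append(np.array(p)+[0,0,.164],1)
    y=(yaw-o['tool_rot'][2]+180)%360-180
    print('tool shift',d[:3].round(4),'rows',np.linalg.norm(d[:3])/.0625,'yaw deg',round(y,2),'tool rz rad',round(-np.radians(y),4))
E
python3 - <<'E'
from h import *
r=cam('wrist')
e=blob(r,'blue',(291,212)); p=plane(r,*e[0],.038); print(e,p)
c=blob(r,'yellow',(287,95)); print(plane(r,*c[0],.068))
steps([p[0],p[1],.028],157.5,r['o'])
E
```

```text
((290.2673034667969, 214.38812255859375), (66.1946792602539, 67.14055633544922), 83.12840270996094) [0.48155737 0.3252148  0.038     ]
[0.39508118 0.35602173 0.068     ]
tool shift [0.0032 0.0082 0.109 ] rows 1.749890105485211 yaw deg -0.1 tool rz rad 0.0017
```

Request:
drive_tool:
  rows: [0.0032, 0.0082, 0.02, 0, 0, 0, 1, 0, 0, 0.045, 0, 0, 0, 1, 0, 0, 0.03, 0, 0, 0, 1, 0, 0, 0.014, 0, 0, 0, 1, 0, 0, 0, 0, 0, 0, 0.2]

```text
time_s: 2.22
tool_pos: [0.4816, 0.3243, 0.1906]
tool_rot: [-179.9, -0.1, 157.6]
force: [0.2, -0.2, -0.0]
grip_width: 0.0826
grasp_force: 0.0
```

Request:
drive_tool:
  rows: [0, 0, 0, 0, 0, 0, 0, 0, 0, 0, 0, 0, 0, -0.2, 0, 0, 0, 0, 0, 0, -1, 0, 0, 0, 0, 0, 0, -1, 0, 0, 0, 0, 0, 0, -1]

```text
time_s: 2.85
tool_pos: [0.4828, 0.3241, 0.1929]
tool_rot: [179.9, 0.0, 157.5]
force: [-0.5, 0.1, 6.2]
grip_width: 0.0583
grasp_force: 24.9
```

Request:
drive_tool:
  rows: [0, 0, -0.02, 0, 0, 0, -1, 0, 0, -0.05, 0, 0, 0, -1, 0, 0, -0.05, 0, 0, 0, -1, 0, 0, -0.05, 0, 0, 0, -1, 0, 0, -0.03, 0, 0, 0, -1]

```text
time_s: 3.48
tool_pos: [0.4825, 0.3238, 0.3943]
tool_rot: [179.9, 0.1, 157.5]
force: [1.0, -0.1, -1.3]
grip_width: 0.0583
grasp_force: 27.6
```

Run:
```python
from h import *
r=cam('wrist'); s=cam('side'); c=cam('scene')
g=T(r['o'])@[0,0,.164,1]
u,v=map(int,proj(s,g[:3])); u2,v2=map(int,proj(c,g[:3])); print(g,u,v,u2,v2)
f=lambda i,u,v:cv2.resize(i[max(v-50,0):v+50,max(u-50,0):u+50],(260,260),interpolation=2)
im=np.hstack([cv2.resize(r['color'][130:330,130:430],(390,260)),f(s['color'],u,v)])
cv2.imwrite('pics/w2.png',im)
```

```text
[0.48281827 0.32409738 0.23034358 1.        ] 251 96 193 109
```

View pics/w2.png

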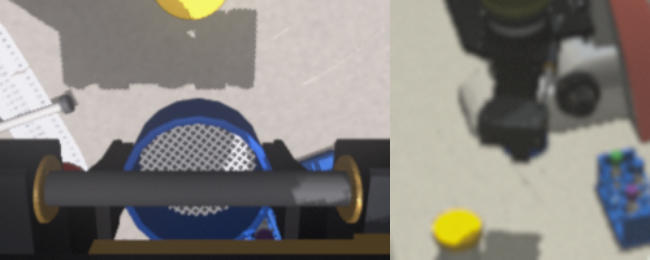

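The held sieve is upright between the pads; the near edge of its rim is at about (280,221), so it is centred to about 1 mm. Next I turn and carry it to where the camera can see the pan.

Request:
drive_tool:
  rows: [0, 0, 0, 0, 0, 0.1683, -1, 0, 0, 0, 0, 0, 0.1683, -1, 0, 0, 0, 0, 0, 0.1683, -1, 0, 0, 0, 0, 0, 0.1683, -1, 0, 0, 0, 0, 0, 0.1683, -1]

```text
time_s: 4.25
tool_pos: [0.4818, 0.3235, 0.3888]
tool_rot: [-179.8, 0.1, 109.0]
force: [0.4, 0.4, -1.8]
grip_width: 0.0583
grasp_force: 27.6
```

Request:
drive_tool:
  rows: [0, 0, 0, 0, 0, 0.1683, -1, 0, 0, 0, 0, 0, 0.1683, -1, -0.03, 0, 0, 0, 0, 0, -1, -0.055, 0, 0, 0, 0, 0, -1, -0.057, 0, 0, 0, 0, 0, -1]

```text
time_s: 4.88
tool_pos: [0.4815, 0.1805, 0.389]
tool_rot: [-179.8, 0.1, 90.1]
force: [0.1, 0.4, 0.3]
grip_width: 0.0584
grasp_force: 27.6
```

Request:
drive_tool:
  rows: [-0.058, 0, 0, 0, 0, 0, -1, -0.058, 0, 0, 0, 0, 0, -1, -0.058, 0, 0, 0, 0, 0, -1, -0.058, 0, 0, 0, 0, 0, -1, -0.055, 0.01, 0, 0, 0, 0, -1]

```text
time_s: 5.5
tool_pos: [0.491, -0.1069, 0.3896]
tool_rot: [-179.8, -0.0, 90.0]
force: [0.6, 0.0, -1.0]
grip_width: 0.0582
grasp_force: 27.6
```

Request:
drive_tool:
  rows: [-0.055, 0.01, 0, 0, 0, 0, -1, -0.055, 0.01, 0, 0, 0, 0, -1, -0.03, 0.0075, 0, 0, 0, 0, -1, 0, 0, 0, 0, 0, 0, -1, 0, 0, 0, 0, 0, 0, -1]

```text
time_s: 6.12
tool_pos: [0.5195, -0.244, 0.3899]
tool_rot: [-179.8, -0.1, 90.0]
force: [0.6, 0.8, -2.1]
grip_width: 0.0586
grasp_force: 27.6
```

Run:
```python
from h import *
r=cam('wrist'); cv2.imwrite('pics/w3.png',r['color'])
print(r['o']['tool_pos'],r['o']['tool_rot'],r['o']['time_s'],r['o']['qpos'])
```

```text
[ 0.51953086 -0.24403201  0.38993492] [-1.79828521e+02 -8.17542403e-02  9.00295684e+01] 6.125 [-15.07415899  11.43600446  43.00717293  96.7538793   -8.03575336
  75.16366934  29.48628322]
```

View pics/w3.png

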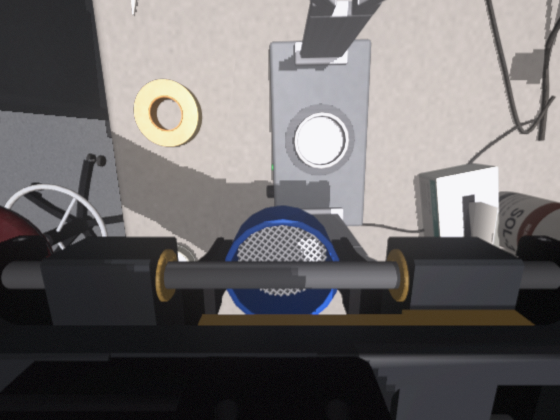

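The pan is at about (321,140) and about 58 px wide, inside the grey base with corners near (271,42) and (370,40). The held sieve is still level.

```bash
cat >> h.py <<'E'
def pan(r,uv,t=150):
    g=cv2.cvtColor(r['color'],cv2.COLOR_BGR2GRAY); m=((g>t)*255).astype(np.uint8)
    k=np.zeros_like(m); cv2.circle(k,uv,45,255,-1); m&=k
    cs,_=cv2.findContours(m,cv2.RETR_EXTERNAL,cv2.CHAIN_APPROX_NONE)
    c=max(cs,key=lambda c:cv2.contourArea(cv2.convexHull(c))); return cv2.fitEllipse(cv2.convexHull(c))
E
python3 - <<'E'
from h import *
r=cam('wrist')
for t in (130,150,170,190): 
    e=pan(r,(321,140),t); print(t,np.round(e[0]+e[1],1),plane(r,*e[0],.04).round(4))
p=[plane(r,*q,.024) for q in ((271,42),(370,40),(363,226))]; print(np.round(p,4))
a=p[1]-p[2];print('yaw err',np.degrees(np.arctan2(-a[0],a[1]))); a=p[1]-p[0];print(np.degrees(np.arctan2(a[1],a[0])))
g=cv2.cvtColor(r['color'],cv2.COLOR_BGR2GRAY); print(g[140,280:365])
E
```

```text
130 [321.  140.   89.8  89.9] [ 0.5623 -0.1781  0.04  ]
150 [321.  140.   89.9  89.9] [ 0.5623 -0.1781  0.04  ]
170 [320.8 140.   89.3  90.1] [ 0.5621 -0.1781  0.04  ]
190 [320.9 140.5  53.6  55.8] [ 0.5622 -0.1786  0.04  ]
[[ 0.5075 -0.0769  0.024 ]
 [ 0.6129 -0.0749  0.024 ]
 [ 0.6202 -0.282   0.024 ]]
yaw err 2.0084511158863734
1.0669511038596482
[184 185 184 182 163 155 155 154 156 155 154 137 112 116 195 240 245 237
 244 247 247 247 247 247 247 247 247 247 247 247 247 247 247 247 247 247
 247 247 247 247 247 247 247 247 247 247 247 247 247 247 247 247 247 247
 247 247 247 247 247 247 247 244 187 117 117 203 241 238 189 158 155 155
 154 155 162 174 178 178 178 178 178 179 177 177 164]
```

Request:
drive_tool:
  rows: [0.033, 0.021, 0, 0, 0, 0, -1, 0.033, 0.0215, 0, 0, 0, 0, -1, 0, 0, 0.05, 0, 0, 0, -1, 0, 0, 0.05, 0, 0, 0, -1, 0, 0, 0.03, 0, 0, 0, -1]

```text
time_s: 6.85
tool_pos: [0.5615, -0.1769, 0.2591]
tool_rot: [-179.8, -0.1, 90.2]
force: [-0.6, 0.1, -0.3]
grip_width: 0.0578
grasp_force: 27.6
```

Request:
drive_tool:
  rows: [0, 0, 0.015, 0, 0, 0, -1, 0, 0, 0.006, 0, 0, 0, -1, 0, 0, 0.005, 0, 0, 0, -1, 0, 0, 0.004, 0, 0, 0, -1, 0, 0, 0, 0, 0, 0, -1]

```text
time_s: 7.48
tool_pos: [0.5624, -0.1792, 0.2321]
tool_rot: [180.0, -0.0, 90.0]
force: [-0.5, -0.0, -1.7]
grip_width: 0.0584
grasp_force: 27.6
```

Request:
drive_tool:
  rows: [0, 0, 0.004, 0, 0, 0, -1, 0, 0, 0.003, 0, 0, 0, -1, 0, 0, 0, 0, 0, 0, -1]

```text
time_s: 7.85
tool_pos: [0.5624, -0.1792, 0.2249]
tool_rot: [180.0, -0.0, 90.0]
force: [-0.5, 0.5, 0.2]
grip_width: 0.0586
grasp_force: 24.9
```

Request:
drive_tool:
  rows: [0, 0, 0.002, 0, 0, 0, -1, 0, 0, 0.001, 0, 0, 0, -1, 0, 0, 0, 0, 0, 0, -1]

```text
time_s: 8.22
tool_pos: [0.5624, -0.1795, 0.2248]
tool_rot: [180.0, -0.1, 90.0]
force: [-8.0, 2.8, 20.5]
grip_width: 0.0583
grasp_force: 25.0
```

The sieve is seated: TCP z is 0.2248 as predicted and the force rises. I release it and go to the red sieve.

Request:
drive_tool:
  rows: [0, 0, -0.003, 0, 0, 0, -1, 0, 0, 0, 0, 0, 0, 0, 0, 0, 0, 0, 0, 0, 0.9, 0, 0, 0, 0, 0, 0, 0.9, 0, 0, -0.02, 0, 0, 0, 0.9]

```text
time_s: 8.85
tool_pos: [0.5615, -0.1788, 0.2438]
tool_rot: [-179.8, -0.0, 90.0]
force: [0.1, 0.1, -0.6]
grip_width: 0.0785
grasp_force: 0.0
```

Request:
drive_tool:
  rows: [0, 0, -0.045, 0, 0, 0, 1, 0, 0, -0.05, 0, 0, 0, 1, 0, -0.02, -0.04, 0, 0, 0, 1, 0, -0.045, -0.01, 0, 0, 0, 1, 0.055, 0, 0, 0, 0, 0, 1]

```text
time_s: 9.48
tool_pos: [0.4947, -0.1296, 0.3927]
tool_rot: [179.7, 0.0, 89.3]
force: [0.9, 2.1, -0.0]
grip_width: 0.0869
grasp_force: 0.0
```

Request:
drive_tool:
  rows: [0.055, 0, 0, 0, 0, 0, 1, 0.055, 0, 0, 0, 0, 0, 1, 0.055, 0, 0, 0, 0, 0, 1, 0.055, 0.01, 0, 0, 0, 0, 1, 0.05, 0.01, 0, 0, 0, 0, 1]

```text
time_s: 10.1
tool_pos: [0.5173, 0.1475, 0.3915]
tool_rot: [179.9, -0.1, 90.0]
force: [-0.1, -1.0, -0.1]
grip_width: 0.0869
grasp_force: 0.0
```

Request:
drive_tool:
  rows: [0, 0, 0.02, 0, 0, -0.1745, 1, 0, 0, 0.02, 0, 0, -0.1745, 1, 0, 0, 0.02, 0, 0, -0.1745, 1, 0, 0, 0.01, 0, 0, -0.1745, 1, 0, 0, 0, 0, 0, -0.1745, 1]

```text
time_s: 10.72
tool_pos: [0.5172, 0.1455, 0.3201]
tool_rot: [-180.0, 0.0, 140.3]
force: [-0.7, 0.2, -0.5]
grip_width: 0.0866
grasp_force: 0.0
```

Request:
drive_tool:
  rows: [0, 0, 0, 0, 0, -0.1745, 1, 0, 0, 0, 0, 0, 0, 1, 0, 0, 0, 0, 0, 0, 1]

```text
time_s: 11.1
tool_pos: [0.5175, 0.1457, 0.3205]
tool_rot: [179.9, 0.0, 149.8]
force: [0.5, -0.1, 0.3]
grip_width: 0.0875
grasp_force: 0.0
```

Run:
```python
from h import *
r=cam('wrist'); s=cam('side'); c=cam('scene')
im=r['color'].copy()
im[300:420,0:160]=cv2.resize(c['color'][200:270,310:403],(160,120)); im[300:420,400:560]=cv2.resize(s['color'][225:300,290:390],(160,120))
cv2.imwrite('pics/w4.png',im)
o=r['o'];print(o['tool_pos'],o['tool_rot'],o['time_s'],o['qpos'])
e=blob(r,'red',(281,212)); p=plane(r,*e[0],.038); print(e,p); steps([p[0],p[1],.028],150,o)
```

```text
[0.51745744 0.14571089 0.32052024] [1.79949501e+02 3.87981516e-02 1.49801074e+02] 11.1 [-37.5850522    8.13590006  20.69985782 106.09903237  -3.1391545
  66.25213625  43.98703659]
((296.7384033203125, 223.33282470703125), (60.38579559326172, 62.04972457885742), 81.92756652832031) [0.53447926 0.15315785 0.038     ]
tool shift [-0.0109  0.0149  0.1285] rows 2.0777002996004934 yaw deg 0.2 tool rz rad -0.0035
```

View pics/w4.png

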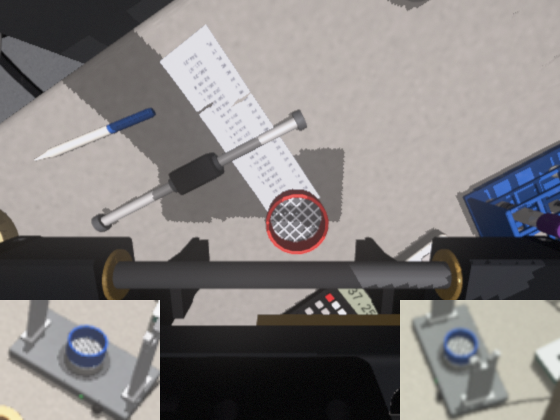

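Blue sits flush in the pan. The red sieve is at (297,223), and the timer at (415,250) and calculator at (330,300) are clear of the fingers.

Request:
drive_tool:
  rows: [-0.0109, 0.0149, 0.03, 0, 0, 0, 0.75, 0, 0, 0.045, 0, 0, 0, 0.75, 0, 0, 0.035, 0, 0, 0, 0.75, 0, 0, 0.0175, 0, 0, 0, 0.75, 0, 0, 0, 0, 0, 0, 0.4]

```text
time_s: 11.88
tool_pos: [0.5339, 0.1532, 0.1915]
tool_rot: [-179.9, -0.1, 150.0]
force: [-0.4, 0.7, 0.4]
grip_width: 0.0719
grasp_force: 0.0
```

Request:
drive_tool:
  rows: [0, 0, 0, 0, 0, 0, 0, 0, 0, 0, 0, 0, 0, -0.5, 0, 0, 0, 0, 0, 0, -1, 0, 0, 0, 0, 0, 0, -1, 0, 0, 0, 0, 0, 0, -1]

```text
time_s: 12.5
tool_pos: [0.535, 0.1534, 0.1938]
tool_rot: [179.9, 0.1, 150.0]
force: [-0.6, -0.3, 6.7]
grip_width: 0.0596
grasp_force: 25.0
```

Request:
drive_tool:
  rows: [0, 0, -0.02, 0, 0, 0, -1, 0, 0, -0.05, 0, 0, 0, -1, 0, 0, -0.05, 0, 0, 0, -1, 0, 0, -0.055, 0, 0, 0, -1, 0, 0, -0.055, 0, 0, 0, -1]

```text
time_s: 13.12
tool_pos: [0.5337, 0.1532, 0.4238]
tool_rot: [-180.0, -0.0, 150.0]
force: [0.2, 0.3, -2.5]
grip_width: 0.0594
grasp_force: 25.0
```

Request:
drive_tool:
  rows: [0.0303, -0.0175, 0, 0, 0, 0.1, -1, 0, 0, 0, 0, 0, 0.18, -1, 0, 0, 0, 0, 0, 0.18, -1, 0, 0, 0, 0, 0, 0.18, -1, 0, 0, 0, 0, 0, 0.18, -1]

```text
time_s: 13.75
tool_pos: [0.4989, 0.1532, 0.422]
tool_rot: [-180.0, -0.0, 102.7]
force: [0.2, -0.2, -2.0]
grip_width: 0.0592
grasp_force: 25.0
```

Request:
drive_tool:
  rows: [0, 0, 0, 0, 0, 0.18, -1, 0, 0, 0, 0, 0, 0.0472, -1, -0.03, 0, 0, 0, 0, 0, -1, -0.05, 0, 0, 0, 0, 0, -1, -0.05, 0, 0, 0, 0, 0, -1]

```text
time_s: 14.38
tool_pos: [0.4987, 0.0221, 0.422]
tool_rot: [-180.0, -0.0, 90.0]
force: [0.1, 0.1, -1.8]
grip_width: 0.0593
grasp_force: 25.0
```

Request:
drive_tool:
  rows: [-0.05, 0, 0, 0, 0, 0, -1, -0.05, 0, 0, 0, 0, 0, -1, -0.05, 0, 0, 0, 0, 0, -1, -0.04, 0.01, 0, 0, 0, 0, -1, -0.012, 0.03, 0, 0, 0, 0, -1]

```text
time_s: 15.0
tool_pos: [0.5376, -0.1828, 0.4228]
tool_rot: [180.0, -0.0, 89.6]
force: [0.3, 0.8, -0.7]
grip_width: 0.0596
grasp_force: 25.0
```

Run:
```python
from h import *
r=cam('wrist'); o=r['o']; print(o['tool_pos'],o['tool_rot'])
print('shift',rel([.5624,-.1792,.27],o))
cv2.imwrite('pics/w5.png',cv2.resize(r['color'][170:330,180:400],(660,480)))
```

```text
[ 0.53759652 -0.18283876  0.42284584] [ 1.79962938e+02 -4.52859862e-03  8.96389573e+01]
shift [0.0037829  0.02468119 0.15286213 1.        ]
```

View pics/w5.png

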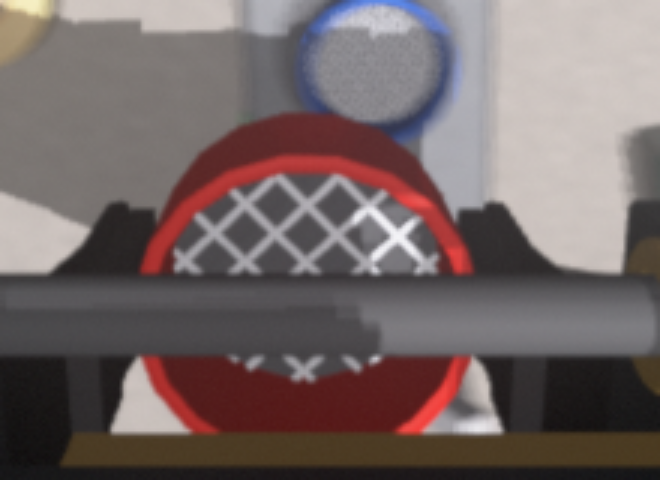

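The held red sieve is level, with its rim edge at about row 222, matching blue's. The seated blue sieve is level in the pan at about (306,193).

Request:
drive_tool:
  rows: [0, 0.0236, 0, 0, 0, 0, -1, 0, 0, 0.04, 0, 0, 0, -1, 0, 0, 0.05, 0, 0, 0, -1, 0, 0, 0.045, 0, 0, 0, -1, 0, 0, 0.0175, 0, 0, 0, -1]

```text
time_s: 15.68
tool_pos: [0.5615, -0.1777, 0.2668]
tool_rot: [-179.7, -0.1, 90.0]
force: [-0.5, -0.4, -1.6]
grip_width: 0.0597
grasp_force: 25.0
```

Request:
drive_tool:
  rows: [0, 0, 0.005, 0, 0, 0, -1, 0, 0, 0.004, 0, 0, 0, -1, 0, 0, 0.004, 0, 0, 0, -1, 0, 0, 0, 0, 0, 0, -1]

```text
time_s: 16.18
tool_pos: [0.5629, -0.1787, 0.2573]
tool_rot: [179.9, -0.0, 90.0]
force: [-0.8, 0.5, -2.1]
grip_width: 0.0594
grasp_force: 25.0
```

Request:
drive_tool:
  rows: [0, 0, 0.002, 0, 0, 0, -1, 0, 0, 0.002, 0, 0, 0, -1, 0, 0, 0, 0, 0, 0, -1]

```text
time_s: 16.55
tool_pos: [0.5631, -0.1791, 0.2557]
tool_rot: [179.9, -0.1, 90.0]
force: [-6.1, 2.8, 16.1]
grip_width: 0.0598
grasp_force: 25.1
```

Request:
drive_tool:
  rows: [0, 0, -0.003, 0, 0, 0, -1, 0, 0, 0, 0, 0, 0, 0, 0, 0, 0, 0, 0, 0, 0.9, 0, 0, 0, 0, 0, 0, 0.9, 0, 0, -0.02, 0, 0, 0, 0.9]

```text
time_s: 17.18
tool_pos: [0.5621, -0.1783, 0.2749]
tool_rot: [-179.8, -0.0, 90.0]
force: [-0.1, 0.1, 1.0]
grip_width: 0.0798
grasp_force: 0.0
```

Request:
drive_tool:
  rows: [0, 0, -0.05, 0, 0, 0, 1, 0, 0, -0.05, 0, 0, 0, 1, 0, 0, -0.03, 0, 0, 0, 1, -0.035, -0.04, 0, 0, 0, 0, 1, -0.035, -0.04, 0, 0, 0, 0, 1]

```text
time_s: 17.8
tool_pos: [0.4819, -0.2497, 0.4077]
tool_rot: [179.9, 0.1, 90.0]
force: [-0.6, -0.5, 0.4]
grip_width: 0.0871
grasp_force: 0.0
```

Request:
drive_tool:
  rows: [-0.035, -0.04, 0, 0, 0, 0, 1, -0.035, -0.04, 0.01, 0, 0, 0, 1, -0.023, -0.027, 0.04, 0, 0, 0, 1, 0, 0, 0.04, 0, 0, 0, 1, 0, 0, 0, 0, 0, 0, 1]

```text
time_s: 18.42
tool_pos: [0.3745, -0.3413, 0.3147]
tool_rot: [-179.8, -0.1, 89.9]
force: [-0.2, -0.3, 0.4]
grip_width: 0.0871
grasp_force: 0.0
```

Request:
drive_tool:
  rows: [0, 0, 0, 0, 0, 0, 1]

```text
time_s: 18.55
tool_pos: [0.3765, -0.342, 0.3176]
tool_rot: [179.9, 0.1, 90.0]
force: [0.7, -0.6, -0.0]
grip_width: 0.0867
grasp_force: 0.0
```

Run:
```python
from h import *
r=cam('wrist'); s=cam('side'); c=cam('scene')
im=r['color'].copy()
im[300:420,0:160]=cv2.resize(c['color'][190:260,310:403],(160,120)); im[300:420,400:560]=cv2.resize(s['color'][225:300,290:390],(160,120))
cv2.imwrite('pics/w6.png',im)
o=r['o'];print(o['tool_pos'],o['tool_rot'],o['time_s'],o['qpos'])
print('pix expected',proj(r,[.375,-.342,.03]))
```

```text
[ 0.37652396 -0.3419601   0.31763266] [1.79886666e+02 7.17051276e-02 9.00251770e+01] 18.55 [ -8.99033685   5.66273922  51.25492814 110.89520162  -4.87667884
  65.49966977  44.16912632]
pix expected (np.float64(279.29828094792947), np.float64(211.08069463969528))
```

View pics/w6.png

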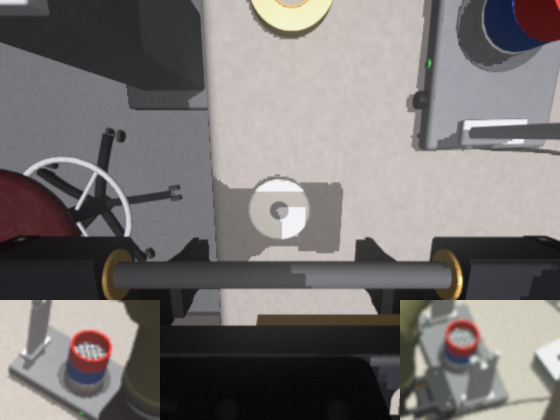

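The stack is upright with red seated on blue. The lid's disc is at about (279,210), directly under the tool.

Request:
drive_tool:
  rows: [0.0015, -0.0015, 0.03, 0, 0, 0, 0.8, 0, 0, 0.045, 0, 0, 0, 0.8, 0, 0, 0.038, 0, 0, 0, 0.8, 0, 0, 0.016, 0, 0, 0, 0.8, 0, 0, 0, 0, 0, 0, 0.4]

```text
time_s: 19.32
tool_pos: [0.3744, -0.3401, 0.1868]
tool_rot: [-180.0, -0.0, 90.0]
force: [0.5, -1.2, 0.9]
grip_width: 0.0742
grasp_force: 0.0
```

Request:
drive_tool:
  rows: [0, 0, 0, 0, 0, 0, 0, 0, 0, 0, 0, 0, 0, -0.5, 0, 0, 0, 0, 0, 0, -1, 0, 0, 0, 0, 0, 0, -1, 0, 0, 0, 0, 0, 0, -1]

```text
time_s: 19.95
tool_pos: [0.3748, -0.3408, 0.1883]
tool_rot: [179.9, 0.0, 90.0]
force: [-0.0, -0.1, 7.2]
grip_width: 0.0592
grasp_force: 25.0
```

Request:
drive_tool:
  rows: [0, 0, -0.02, 0, 0, 0, -1, 0, 0, -0.05, 0, 0, 0, -1, 0, 0, -0.055, 0, 0, 0, -1, 0, 0, -0.055, 0, 0, 0, -1, 0, 0, -0.055, 0, 0, 0, -1]

```text
time_s: 20.58
tool_pos: [0.3735, -0.3401, 0.4238]
tool_rot: [179.9, -0.0, 90.0]
force: [1.5, -0.0, -0.8]
grip_width: 0.0589
grasp_force: 25.0
```

Request:
drive_tool:
  rows: [0.0323, 0.0377, 0, 0, 0, 0, -1, 0.0323, 0.0377, 0, 0, 0, 0, -1, 0.0323, 0.0377, 0, 0, 0, 0, -1, 0.0323, 0.0377, 0, 0, 0, 0, -1, 0.0323, 0.0377, 0, 0, 0, 0, -1]

```text
time_s: 21.2
tool_pos: [0.5636, -0.1776, 0.4221]
tool_rot: [180.0, -0.0, 90.0]
force: [1.1, -0.9, -0.8]
grip_width: 0.059
grasp_force: 25.0
```

Request:
drive_tool:
  rows: [0, 0, 0, 0, 0, 0, -1, 0, 0, 0, 0, 0, 0, -1]

```text
time_s: 21.45
tool_pos: [0.5622, -0.1792, 0.4217]
tool_rot: [-180.0, 0.0, 90.0]
force: [-1.0, -1.3, -1.9]
grip_width: 0.059
grasp_force: 25.0
```

Run:
```python
from h import *
r=cam('wrist'); o=r['o']; print(o['tool_pos'],o['tool_rot'])
cv2.imwrite('pics/w7.png',cv2.resize(r['color'][130:330,170:410],(720,600)))
e=blob(r,'red',(285,195)); print(e, plane(r,*e[0],.1),'expect',proj(r,[.5624,-.180,.1]))
print('lid +x edge row if centred', proj(r,(T(o)@[.03,0,.158,1])[:3]))
```

```text
[ 0.56224615 -0.17918734  0.42168213] [-1.79953638e+02  4.25008031e-02  8.99641311e+01]
((282.18743896484375, 201.95916748046875), (54.92144775390625, 56.1180305480957), 11.177658081054688) [ 0.56269159 -0.17790718  0.1       ] expect (np.float64(281.91430651827045), np.float64(203.88334839250874))
lid +x edge row if centred (np.float64(281.32984331847274), np.float64(218.49015271385082))
```

View pics/w7.png

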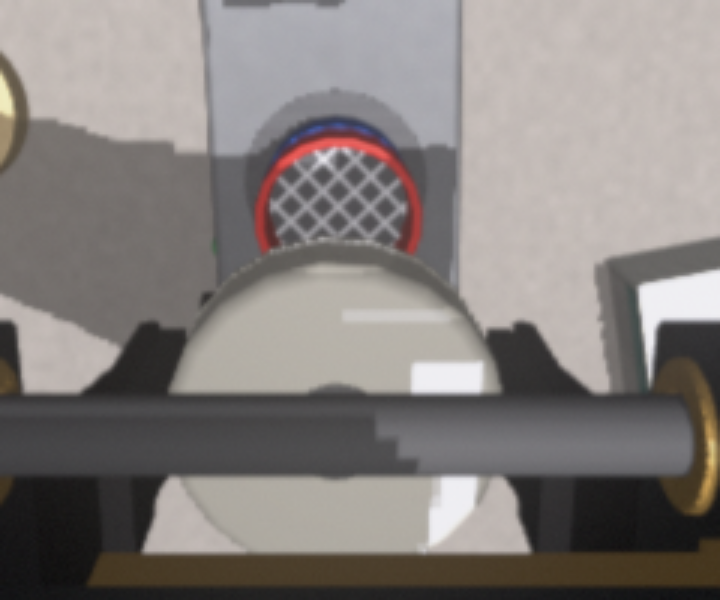

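The lid is level and centred in the grip (front edge at about row 219), with the red rim straight below it.

Request:
drive_tool:
  rows: [0, 0, 0.04, 0, 0, 0, -1, 0, 0, 0.045, 0, 0, 0, -1, 0, 0, 0.03, 0, 0, 0, -1, 0, 0, 0.012, 0, 0, 0, -1, 0, 0, 0.005, 0, 0, 0, -1]

```text
time_s: 22.12
tool_pos: [0.5624, -0.1795, 0.2902]
tool_rot: [180.0, -0.0, 89.9]
force: [0.1, 0.1, -1.2]
grip_width: 0.0589
grasp_force: 25.0
```

Request:
drive_tool:
  rows: [0, 0, 0.004, 0, 0, 0, -1, 0, 0, 0.003, 0, 0, 0, -1, 0, 0, 0.003, 0, 0, 0, -1, 0, 0, 0, 0, 0, 0, -1]

```text
time_s: 22.62
tool_pos: [0.5632, -0.1791, 0.2817]
tool_rot: [179.9, -0.0, 90.0]
force: [-2.0, 1.4, 8.1]
grip_width: 0.059
grasp_force: 28.6
```

Request:
drive_tool:
  rows: [0, 0, 0.0015, 0, 0, 0, -1, 0, 0, 0, 0, 0, 0, -1]

```text
time_s: 22.88
tool_pos: [0.5633, -0.1792, 0.2813]
tool_rot: [179.9, -0.0, 90.0]
force: [-3.0, 0.8, 14.2]
grip_width: 0.0588
grasp_force: 30.9
```

Request:
drive_tool:
  rows: [0, 0, 0.0015, 0, 0, 0, -1, 0, 0, 0, 0, 0, 0, -1]

```text
time_s: 23.12
tool_pos: [0.5634, -0.1794, 0.2801]
tool_rot: [179.8, -0.0, 90.0]
force: [-4.7, 2.0, 15.1]
grip_width: 0.0589
grasp_force: 25.0
```

Request:
drive_tool:
  rows: [0, 0, -0.003, 0, 0, 0, -1, 0, 0, 0, 0, 0, 0, 0, 0, 0, 0, 0, 0, 0, 0.9, 0, 0, 0, 0, 0, 0, 0.9, 0, 0, -0.02, 0, 0, 0, 0.9]

```text
time_s: 23.75
tool_pos: [0.5621, -0.1783, 0.2988]
tool_rot: [-179.8, -0.0, 90.0]
force: [1.4, 0.2, 1.2]
grip_width: 0.0793
grasp_force: 0.0
```

Request:
drive_tool:
  rows: [0, 0, -0.05, 0, 0, 0, 1, 0, 0, -0.05, 0, 0, 0, 1, 0, -0.04, -0.01, 0, 0, 0, 1, 0.04, -0.04, 0, 0, 0, 0, 1, 0.05, -0.036, 0, 0, 0, 0, 1]

```text
time_s: 24.38
tool_pos: [0.4454, -0.0893, 0.4111]
tool_rot: [179.9, -0.0, 89.8]
force: [0.1, 1.1, 0.5]
grip_width: 0.087
grasp_force: 0.0
```

Request:
drive_tool:
  rows: [0.06, 0, 0, 0, 0, 0, 1, 0.06, 0, 0, 0, 0, 0, 1, 0.06, 0, 0.01, 0, 0, 0, 1, 0, 0, 0.05, 0, 0, 0, 1, 0, 0, 0.02, 0, 0, 0, 1]

```text
time_s: 25.0
tool_pos: [0.4461, 0.0917, 0.3286]
tool_rot: [-179.9, 0.1, 90.1]
force: [0.4, -0.3, -0.1]
grip_width: 0.087
grasp_force: 0.0
```

Request:
drive_tool:
  rows: [0, 0, 0, 0, 0, 0, 1, 0, 0, 0, 0, 0, 0, 1]

```text
time_s: 25.25
tool_pos: [0.4475, 0.0911, 0.3315]
tool_rot: [179.9, -0.1, 89.9]
force: [-1.2, 0.3, -0.1]
grip_width: 0.0869
grasp_force: 0.0
```

Run:
```python
from h import *
r=cam('wrist'); s=cam('side'); c=cam('scene')
im=r['color'].copy()
im[280:420,0:186]=cv2.resize(c['color'][180:250,315:408],(186,140)); im[280:420,374:560]=cv2.resize(s['color'][200:300,275:408],(186,140))
cv2.imwrite('pics/w8.png',im); cv2.imwrite('pics/wr8.png',r['color'])
o=r['o'];print(o['tool_pos'],o['tool_rot'],o['time_s'],o['qpos'])
```

```text
[0.44746775 0.09112788 0.33150754] [ 1.79855813e+02 -6.40988214e-02  8.99409576e+01] 25.25 [-41.68000465  -3.42771969  26.19514843 115.80640587   1.61655751
  67.12199797 -16.20911434]
```

View pics/w8.png

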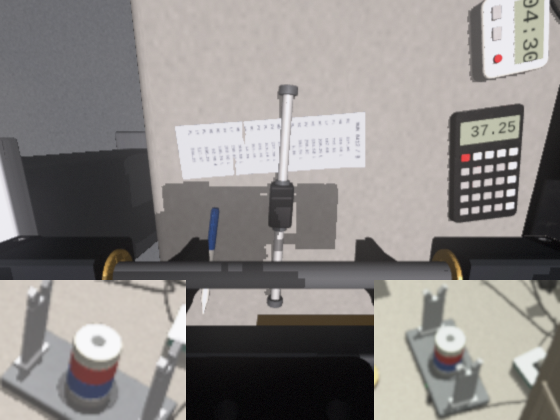

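The stack is upright with the lid down flat. The bar runs from its collar at (288,91) to the other at (275,302), with the block centre at about (281,205).

Run:
```python
from h import *
r=cam('wrist'); o=r['o']; g=cv2.cvtColor(r['color'],cv2.COLOR_BGR2GRAY)
m=((g<60)*255).astype(np.uint8); m[:170]=0;m[238:]=0;m[:,:255]=0;m[:,310:]=0
m=cv2.morphologyEx(m,cv2.MORPH_OPEN,np.ones((9,9)))
c=max(cv2.findContours(m,0,1)[0],key=cv2.contourArea); print(cv2.boundingRect(c),cv2.minAreaRect(c))
a=plane(r,288,91,.02);b=plane(r,275,302,.02);print(a,b,(a+b)/2,np.linalg.norm(a-b),'bar yaw off y',np.degrees(np.arctan2(-(a-b)[0],(a-b)[1])))
p=plane(r,*cv2.minAreaRect(c)[0],.03);print(p); steps([p[0],p[1],.021],90,o)
```

```text
(269, 214, 9, 12) ((273.0, 219.5), (11.0, 8.0), 90.0)
[0.45432206 0.20136448 0.02      ] [ 0.44063968 -0.01949001  0.02      ] [0.44748087 0.09093724 0.02      ] 0.22127791498563906 bar yaw off y -3.545056322927142
[0.43953325 0.07969587 0.03      ]
tool shift [-0.0117 -0.0082  0.1462] rows 2.350382328276662 yaw deg 0.04 tool rz rad -0.0008
```

Request:
drive_tool:
  rows: [0, 0, 0.02, 0, 0, 0.062, 0.15, 0, 0, 0.05, 0, 0, 0, 0.15, 0, 0, 0.035, 0, 0, 0, 0.15, 0, 0, 0.025, 0, 0, 0, 0.15, 0, 0, 0.013, 0, 0, 0, 0.15]
  grip_force: 40

```text
time_s: 26.08
tool_pos: [0.4467, 0.0912, 0.186]
tool_rot: [-180.0, 0.0, 86.4]
force: [0.1, 0.2, 0.6]
grip_width: 0.0514
grasp_force: 0.0
```

Request:
drive_tool:
  rows: [0, 0, 0.0015, 0, 0, 0, 0, 0, 0, 0, 0, 0, 0, -0.3, 0, 0, 0, 0, 0, 0, -0.8, 0, 0, 0, 0, 0, 0, -1, 0, 0, 0, 0, 0, 0, -1]

```text
time_s: 26.7
tool_pos: [0.4472, 0.0915, 0.186]
tool_rot: [179.9, -0.0, 86.4]
force: [-0.7, 0.5, 4.7]
grip_width: 0.0237
grasp_force: 40.0
```

Request:
drive_tool:
  rows: [0, 0, -0.02, 0, 0, 0, -1, 0, 0, -0.05, 0, 0, 0, -1, 0, 0, -0.05, 0, 0, 0, -1, 0, 0, -0.05, 0, 0, 0, -1, 0, 0, -0.05, 0, 0, 0, -1]

```text
time_s: 27.32
tool_pos: [0.4462, 0.0911, 0.4063]
tool_rot: [-180.0, 0.0, 86.4]
force: [0.7, 0.5, -3.3]
grip_width: 0.0233
grasp_force: 40.0
```

Request:
drive_tool:
  rows: [0, 0, 0, 0, 0, 0, -1, 0, 0, 0, 0, 0, 0, -1]

```text
time_s: 27.58
tool_pos: [0.4462, 0.0912, 0.4039]
tool_rot: [-179.9, 0.0, 86.4]
force: [-0.1, 0.3, -3.6]
grip_width: 0.0237
grasp_force: 40.0
```

Run:
```python
from h import *
r=cam('wrist')
o=dict(tool_pos=np.array([.51953,-.24403,.38993]),tool_rot=np.array([-179.8285,-.0818,90.0296]))
r['M']=T(o)@r['mount']; im=cv2.imread('pics/w3.png'); g=cv2.GaussianBlur(cv2.cvtColor(im,cv2.COLOR_BGR2GRAY),(3,3),0).astype(int)
for name,lo,hi,rows in (('L',264,284,range(70,122)),('R',355,378,range(60,215))):
    P=[]
    for v in rows:
        d=np.abs(np.diff(g[v,lo:hi])); u=lo+(d*np.arange(len(d))).sum()/d.sum()+.5 if 0 else lo+d.argmax()+.5
        P.append((u,v))
    P=np.array(P); k=np.polyfit(P[:,1],P[:,0],1)
    for _ in range(5):
        e=abs(np.polyval(k,P[:,1])-P[:,0]); k=np.polyfit(P[e<1.5,1],P[e<1.5,0],1)
    A,B=[plane(r,np.polyval(k,v),v,.024) for v in (45,210)]; d=A-B
    print(name,k,(e<1.5).sum(),A,B,np.degrees(np.arctan2(-d[0],d[1])))
```

```text
L [1.65201059e-02 2.66749253e+02] 52 [ 0.50343004 -0.08030396  0.024     ] [ 0.50453655 -0.26201198  0.024     ] 0.3488993736653865
R [-4.73429796e-02  3.73185988e+02] 155 [ 0.6139279  -0.08039097  0.024     ] [ 0.61833151 -0.26193641  0.024     ] 1.3895089824001203
```

Request:
drive_tool:
  rows: [0, 0, 0, 0, 0, -0.077, -1, -0.04, 0, 0, 0, 0, 0, -1, -0.05, 0, 0, 0, 0, 0, -1, -0.055, 0, 0, 0, 0, 0, -1, -0.055, 0, 0, 0, 0, 0, -1]

```text
time_s: 28.25
tool_pos: [0.4489, -0.1101, 0.4033]
tool_rot: [-179.8, 0.0, 90.9]
force: [1.0, 0.4, -3.0]
grip_width: 0.0236
grasp_force: 40.0
```

Request:
drive_tool:
  rows: [-0.042, 0.04, 0, 0, 0, 0, -1, -0.03, 0.045, 0, 0, 0, 0, -1, 0, 0.0274, 0.019, 0, 0, 0, -1, 0, 0, 0.02, 0, 0, 0, -1, 0, 0, 0, 0, 0, 0, -1]

```text
time_s: 28.88
tool_pos: [0.5616, -0.1785, 0.3627]
tool_rot: [-179.6, -0.0, 90.8]
force: [0.0, 0.2, -2.2]
grip_width: 0.0238
grasp_force: 40.0
```

Request:
drive_tool:
  rows: [0, 0, 0, 0, 0, 0, -1, 0, 0, 0, 0, 0, 0, -1]

```text
time_s: 29.12
tool_pos: [0.5628, -0.1792, 0.3674]
tool_rot: [179.9, -0.0, 90.8]
force: [-0.3, -0.1, -2.1]
grip_width: 0.0234
grasp_force: 40.0
```

Run:
```python
from h import *
r=cam('wrist'); c=cam('scene');s=cam('side')
o=r['o'];print(o['tool_pos'],o['tool_rot'],o['time_s'],o['qpos'])
im=np.vstack([np.hstack([cv2.resize(r['color'][0:200,200:380],(540,600))[:600]])])
R_=np.vstack([cv2.resize(c['color'][160:280,310:410],(250,300),interpolation=2),cv2.resize(s['color'][190:310,280:380],(250,300),interpolation=2)])
cv2.imwrite('pics/w9.png',np.hstack([im,R_]))
for n,p in (('A',(.5615,-.089,.175)),('B',(.563,-.269,.175))): print(n,proj(r,p),proj(c,p),proj(s,p))
```

```text
[ 0.56282667 -0.17918556  0.36737096] [ 1.79884589e+02 -4.40080921e-02  9.08386431e+01] 29.125 [-26.5263025   16.21890544  49.71885152  96.40998023 -12.94585439
  73.25886137  26.64867672]
A (np.float64(280.57131338677067), np.float64(97.1869644498066)) (np.float64(335.7779151599603), np.float64(178.3598397605822)) (np.float64(318.2877142237626), np.float64(204.9502963355193))
B (np.float64(279.3611433625761), np.float64(367.8488652211442)) (np.float64(400.0012688841349), np.float64(213.63644924708527)) (np.float64(341.90600149259114), np.float64(258.69039424397016))
```

View pics/w9.png

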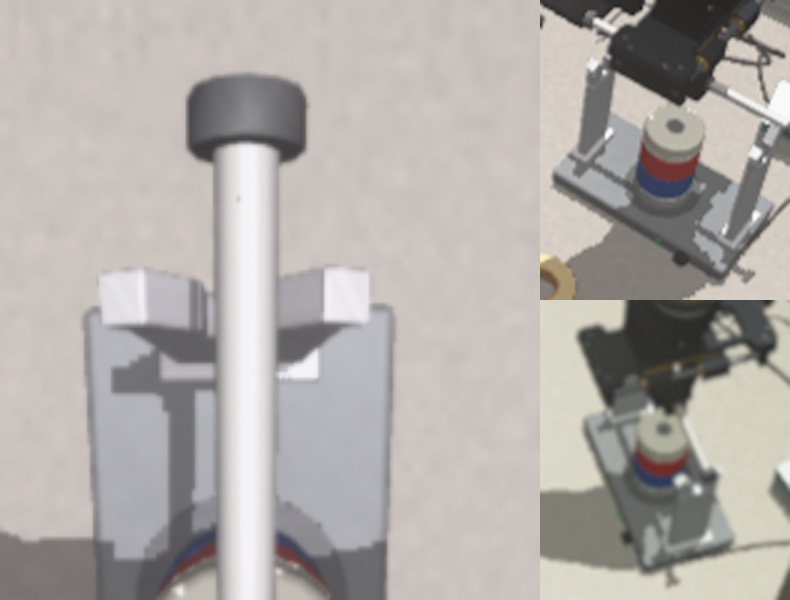

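The bar hangs level over the stack. In the wrist view post A's prongs are centred at column ~278.3 against the bar's ~282, so the bar is about 2 mm too far +x there. I'll measure the shaker's yaw relative to the bar.

Run:
```python
from h import *
r=cam('wrist'); o=r['o']; print(o['tool_pos'])
g=cv2.cvtColor(r['color'],cv2.COLOR_BGR2GRAY).astype(int)
Ti=np.linalg.inv(T(o))
def edge(lo,hi,rows,z,sgn):
    P=[]
    for v in rows:
        d=sgn*np.diff(g[v,lo:hi]); i=d.argmax()
        w=np.clip(d[max(i-1,0):i+2],0,None); P.append((lo+.5+(w*np.arange(max(i-1,0),max(i-1,0)+len(w))).sum()/max(w.sum(),1),v))
    P=np.array(P);k=np.polyfit(P[:,1],P[:,0],1)
    for _ in range(6):
        e=abs(np.polyval(k,P[:,1])-P[:,0]);k=np.polyfit(P[e<1,1],P[e<1,0],1)
    out=[]
    for v in (rows[0],rows[-1]):
        p=plane(r,np.polyval(k,v),v,z); out.append((Ti@np.append(p,1))[:2])
    out=np.array(out);d=out[0]-out[1]
    print((e<1).sum(),len(P),k.round(4),out.round(4).tolist(),'deg(tool)',np.degrees(np.arctan2(d[1],d[0])).round(2))
edge(222,240,range(110,170),.024,-1)
edge(322,336,range(110,170),.024,1)
edge(266,276,range(55,85),.201,1); edge(288,298,range(55,85),.201,-1)
edge(266,276,range(130,195),.201,1); edge(288,298,range(130,195),.201,-1)
print(g[95,225:330]); print(g[100,225:330])
```

```text
[ 0.56306014 -0.17906265  0.36716256]
53 60 [5.090000e-02 2.214789e+02] [[0.0956, -0.0571], [0.034, -0.0567]] deg(tool) -0.34
60 60 [-2.860000e-02  3.342449e+02] [[0.0956, 0.0521], [0.0339, 0.0529]] deg(tool) -0.68
30 30 [1.770000e-02 2.719453e+02] [[0.1049, -0.0038], [0.0926, -0.0036]] deg(tool) -0.65
30 30 [-7.100000e-03  2.909505e+02] [[0.1049, 0.0043], [0.0926, 0.0043]] deg(tool) 0.04
55 65 [-4.000000e-03  2.740954e+02] [[0.0721, -0.0037], [0.0406, -0.0041]] deg(tool) 0.67
59 65 [1.420000e-02 2.880719e+02] [[0.072, 0.0042], [0.0406, 0.0048]] deg(tool) -1.22
[197 197 196 195 195 197 193 170 212 222 224 227 229 229 228 226 224 225
 226 227 228 239 230 201 192 191 191 191 191 191 191 192 191 191 191 190
 191 185 146 128 138 149 151 189 203 198 154 143 162 183 199 212 219 227
 234 242 244 244 244 244 240 232 225 219 208 190 169 147 159 166 167 167
 168 168 168 168 170 169 168 169 171 167 164 231 241 237 233 234 236 238
 238 237 234 232 232 232 231 224 205 198 199 200 199 200 199]
[194 195 196 197 197 198 195 183 220 226 225 223 222 225 227 229 229 229
 225 224 225 239 241 211 191 188 189 188 187 188 188 188 187 187 187 185
 185 181 144 124 127 146 118 135 176 181 149 143 163 183 199 211 219 227
 234 242 244 244 244 244 240 231 224 218 207 191 167 152 161 166 167 166
 168 168 168 169 169 170 170 170 170 167 162 231 240 238 236 236 234 233
 235 238 239 237 235 231 230 219 202 196 196 197 197 198 199]
```

Request:
drive_tool:
  rows: [0, -0.001, 0, 0, 0, -0.009, -1, 0, 0, 0.015, 0, 0, 0, -1, 0, 0, 0.012, 0, 0, 0, -1, 0, 0, 0.005, 0, 0, 0, -1, 0, 0, 0, 0, 0, 0, -1]

```text
time_s: 29.95
tool_pos: [0.562, -0.1789, 0.3335]
tool_rot: [-179.9, 0.0, 91.4]
force: [-0.7, -0.1, -3.5]
grip_width: 0.0238
grasp_force: 40.0
```

Run:
```python
from h import *
r=cam('wrist'); c=cam('scene');s=cam('side')
o=r['o'];print(o['tool_pos'],o['tool_rot'],o['force'],o['wrist_torque'])
im=cv2.resize(r['color'][0:150,200:360],(480,450))
R_=np.hstack([cv2.resize(c['color'][150:250,310:430],(400,330),interpolation=2),cv2.resize(s['color'][180:280,280:380],(330,330),interpolation=2)])
z=np.zeros((330,730,3),np.uint8); z=R_
out=np.zeros((600,760,3),np.uint8); out[:270,:480]=im[180:450]; out[270:600,:730]=R_
cv2.imwrite('pics/w10.png',out)
```

```text
[ 0.56200286 -0.1789453   0.33348329] [-1.79921165e+02  6.15071486e-04  9.13526550e+01] [-0.66684168 -0.11754087 -3.45304603] [-0.09856264  0.05766209  0.01140835]
```

View pics/w10.png

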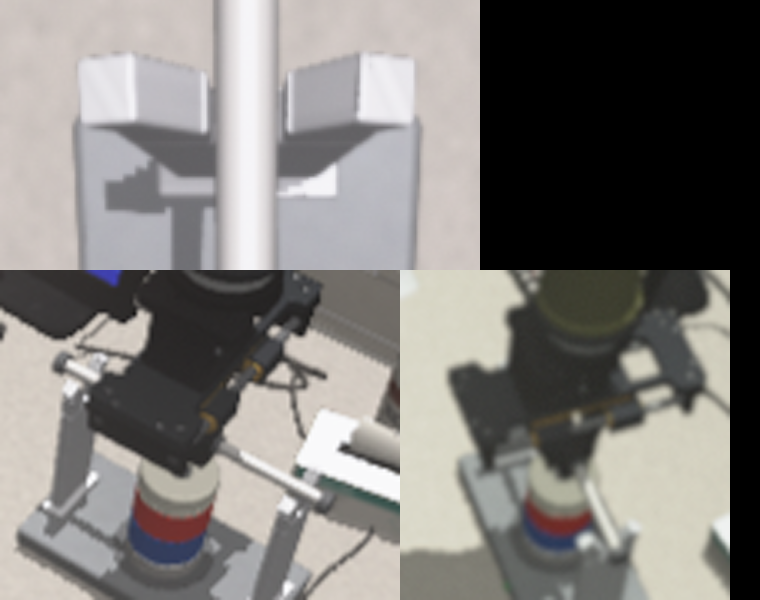

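The bar is centred in post A's slot (slot edges at 208 and 288, bar from 215 to 279), and both collars are outside the posts. I continue down.

Request:
drive_tool:
  rows: [0, 0, 0.005, 0, 0, 0, -1, 0, 0, 0.005, 0, 0, 0, -1, 0, 0, 0.005, 0, 0, 0, -1, 0, 0, 0, 0, 0, 0, -1]

```text
time_s: 30.6
tool_pos: [0.562, -0.1789, 0.3186]
tool_rot: [-179.9, -0.0, 91.4]
force: [-0.1, -0.0, -2.8]
grip_width: 0.0233
grasp_force: 40.0
```

Request:
drive_tool:
  rows: [0, 0, 0.004, 0, 0, 0, -1, 0, 0, 0.002, 0, 0, 0, -1, 0, 0, 0.0015, 0, 0, 0, -1, 0, 0, 0, 0, 0, 0, -1]

```text
time_s: 31.1
tool_pos: [0.5622, -0.179, 0.312]
tool_rot: [180.0, -0.0, 91.4]
force: [-1.6, 0.1, -0.5]
grip_width: 0.0234
grasp_force: 40.0
```

Request:
drive_tool:
  rows: [0, 0, 0.0015, 0, 0, 0, -1, 0, 0, 0.001, 0, 0, 0, -1, 0, 0, 0, 0, 0, 0, -1]

```text
time_s: 31.48
tool_pos: [0.5622, -0.1793, 0.3118]
tool_rot: [180.0, -0.1, 91.4]
force: [-6.5, 2.7, 14.1]
grip_width: 0.0237
grasp_force: 40.0
```

It bottomed out at 0.3118, against 0.312 predicted, with 14 N. I release and retreat.

Request:
drive_tool:
  rows: [0, 0, -0.0022, 0, 0, 0, -1, 0, 0, 0, 0, 0, 0, -0.3, 0, 0, 0, 0, 0, 0, 0.1, 0, 0, 0, 0, 0, 0, 0.1, 0, 0, 0, 0, 0, 0, 0.1]

```text
time_s: 32.1
tool_pos: [0.5622, -0.179, 0.3114]
tool_rot: [180.0, 0.0, 91.4]
force: [-0.1, -0.8, 0.6]
grip_width: 0.046
grasp_force: 0.0
```

Request:
drive_tool:
  rows: [0, 0, -0.02, 0, 0, 0, 0.1, 0, 0, -0.05, 0, 0, 0, 0.1, 0, 0, -0.05, 0, 0, 0, 0.1, 0, -0.05, 0, 0, 0, 0, 0.1, -0.03, -0.05, 0, 0, 0, 0, 0.1]

```text
time_s: 32.72
tool_pos: [0.4628, -0.2106, 0.4331]
tool_rot: [179.9, 0.0, 91.6]
force: [0.8, -0.2, 0.9]
grip_width: 0.0476
grasp_force: 0.0
```

Request:
drive_tool:
  rows: [-0.05, -0.03, 0, 0, 0, 0, 0.1, -0.05, 0, 0, 0, 0, 0, 0.1, -0.05, 0, 0, 0, 0, 0, 0.1, 0, 0, 0, 0, 0, 0, 0.1, 0, 0, 0, 0, 0, 0, 0.1]

```text
time_s: 33.35
tool_pos: [0.4365, -0.3619, 0.432]
tool_rot: [180.0, -0.0, 91.3]
force: [0.9, 0.9, 0.3]
grip_width: 0.048
grasp_force: 0.0
```

Run:
```python
from h import *
r=cam('wrist'); c=cam('scene');s=cam('side'); o=r['o']; print(o['tool_pos'],o['time_s'],o['force'])
out=np.zeros((600,800,3),np.uint8)
out[:300,:400]=cv2.resize(r['color'],(400,300))
out[:300,400:]=cv2.resize(c['color'][165:285,290:450],(400,300),interpolation=2)
out[300:,:400]=cv2.resize(s['color'][190:310,260:420],(400,300),interpolation=2)
out[300:,400:]=cv2.resize(c['color'],(400,300))
cv2.imwrite('pics/w11.png',out)
for z in (.146,.156): print(z,[np.round(proj(k,p),1) for k in (c,s) for p in ((.560,-.072,z),(.565,-.286,z))])
e=blob(r,'yellow',(287,95)) if 0 else None
y=blob(c,'yellow',(173,167)); print('cup',y[0])
```

```text
[ 0.43647886 -0.36190408  0.43204129] 33.35 [0.88896927 0.88508608 0.27084719]
0.146 [array([328.9, 183.5]), array([404.3, 224.5]), array([315.2, 206.5]), array([343.9, 269.6])]
0.156 [array([329.2, 180.8]), array([405.2, 221.8]), array([315.4, 204.4]), array([344.3, 267.7])]Traceback (most recent call last):
  File "<stdin>", line 11, in <module>
  File "h.py", line 30, in blob
    c=cv2.convexHull(cs[0]); return cv2.fitEllipse(c)
                     ~~^^^
IndexError: list index out of range
```

View pics/w11.png

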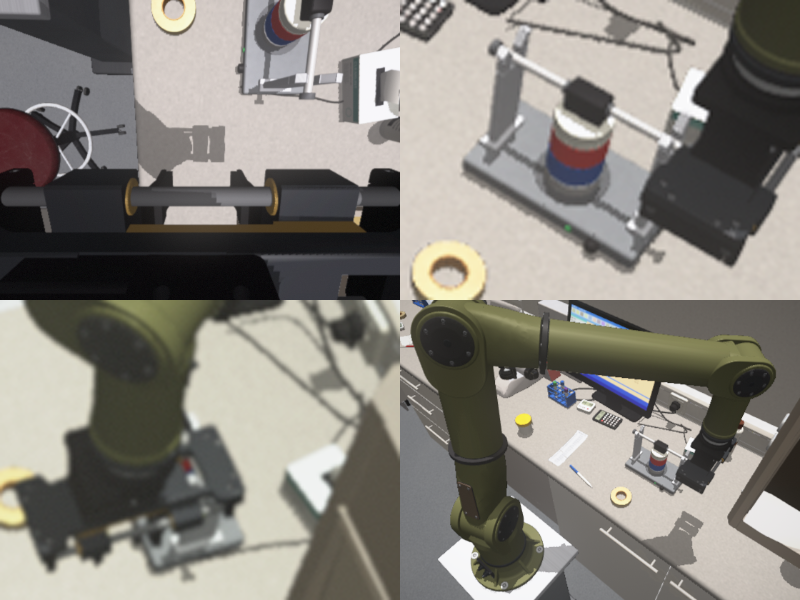

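The last view shows bar end A at pixel (329,184), which matches the prediction for the slot bottom (328.9,183.5). The bar also crosses post B in its slot, the stack is upright and the cup hasn't moved. I'm handing in.

```bash
python3 -c "
from cell import *
print(sign_off())"
```

```text
the job is handed in; nothing more can be done
None
```

The sieve stack and hold-down bar are in place on the shaker and the job was handed in at about 33.5 s of the 106 s; both bar ends should be on their slot bottoms, though end B was hidden by the gripper in the final close-up, so its seating is inferred from the bar bottoming out level.

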